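# Load the sole press and drop its platen

### The job

Slide the pressing plate along the bench, nose first under the low beam of the sole press, and press it firmly but gently home against the red back stop. Then pick up the brass rod and, with the rod rather than the gripper, lift the red pawl tail until the weighted platen has sunk right down onto the plate; finally lay the rod back in the notches of its rest. Leave the other things on the bench where they are, and do not push the platen by hand.

Things in the scene. Friction and masses are not known exactly. Their poses are not given: they have to be found in the camera images.
- press: Green bench-top sole press, fixed to the bench. Origin: on the bench (z = 0) under the middle of the front edge of its low fixed beam. Press x = direction in which the plate goes in, y = across, z up. The slot's floor is the bench itself. Behind it a 150 mm high column at x 131 to 161, y -55 to 55 mm; a bracket 135 mm high at x 104 to 116, y -47 to -66.
- beam (a point): Centre of the press's fixed green beam (press x 20, y 0, z 45 mm): it covers press x 0 to 40, y -75 to 75, underside 30 mm and top 60 mm above the bench (two bolt heads to 66). Under it two straight steel side guides, inner faces at press y = +-46.5 mm, 15 mm thick, 30 mm high, press x 0 to 125.
- mouth (a point): Middle of the slot's mouth on the bench, at press x = -35, y = 0 mm. Flared steel lead-ins, 25 mm high, narrow from y +-71 mm here to y +-46.5 at press x = 0 (their outer corners are at press x -30, y +-79).
- stop: Red back stop of the slot, part of the press: its face towards the mouth is at press x = 115 mm; 80 mm wide, 18 mm high. Origin on the bench at the middle of this face.
- plate: Loose aluminium pressing plate, 150 (x) x 90 (y) x 20 mm, about 0.5 kg, flat on the bench before the mouth, nose (+x) roughly towards it; too wide to grip, to be pushed. Black heel form on its nose half, top 26 mm above the bench; yellow stripe at its tail. Origin: centre of its underside. Home: origin at press x 40, y 0; its tail then sticks out 35 mm before the beam; side play 1.5 mm each way.
- platen (a joint): How far the weighted platen has sunk, in m. 0 = raised and held by the pawl; freed, it sinks by its own weight (0.8 kg, damped, about 0.13 m/s); about 0.036 when it rests on the heel form of a plate that is home; lowest 0.045. Its rack has three teeth 14 mm apart: hold the pawl up until the platen is right down (about half a second) or it catches again.
- pad (a point): Centre of the lower face of the platen's black rubber pad (under a yellow carriage with a steel weight), at press x 80, y 0, 62 mm above the bench when raised. Pad 60 x 70 mm; the platen reaches 79 mm above this face.
- pawl (a joint): Angle of the ratchet pawl in rad. 0 = engaged (spring-loaded to 0), grows as its tail is lifted; the rack is free above about 0.25; end of travel 0.7.
- pawl_tail (a point): Middle of the pawl's red tail, a round bar 10 mm thick sticking out along press -y. Engaged, this point is at press x 92.5, y -120, z 118 mm; the bar spans y -66 to a 16 mm ball at y -153; pivot (axis along press x) at y -56, z 118. Nothing stands under it. Lifting here takes 3 to 6 N; 16 mm up frees the rack, 30 mm is ample, 41 mm is the end.
- rod: The loose brass release rod (same thing as rod_mid), origin at its centre, x along its length.
- rod_mid (a point): Centre of the release rod: a square brass bar 180 x 12 x 12 mm, 0.12 kg, lying across the two notched posts of its rest, centre 51 mm above the bench; x along its length, both ends alike.
- rest: Wooden rest of the rod, fixed to the bench; origin on the bench under its middle, x along the rod. Base 160 x 50 x 8 mm, two posts at x = +-60 mm (18 mm thick along x, 44 mm wide, 61 mm high) with notches 24 mm wide whose floor is at 45 mm; free space between the posts above the base.
- glue_pot: Bystander, leave alone: yellow open cup, 84 mm across, 85 mm high.
- thinner: Bystander, leave alone: green bottle, 60 mm across, 120 mm high.
- jar: Bystander, leave alone: glass jar with red lid, 80 mm across, 90 mm high.
- dye_tin: Bystander, leave alone: small steel tin, 64 mm across, 50 mm high, standing within 0.25 m of the plate.
- hammer: Bystander, leave alone: hammer lying flat on the bench to the right.
- brush: Bystander, leave alone: brush lying flat on the bench.
Things that resemble listed ones, but are neither listed nor needed, are in the scene too. Several things have the shape of the rod; the one meant has the colours described above. Several things have the shape of the plate; the one meant has the colours described above.

How it is judged:
On the way, in this order (a step that is already met when the one before it is completed fails the run):
1. the plate is home under the beam and pressed against the back stop with more than 3 N while the platen is still up (x of plate in the frame of press between 0.035 and 0.045 m and y of plate in the frame of press between -0.005 and 0.005 m and angle between the x axis of plate and the x axis of press, either way round below 0.06 rad and angle between plate's own z axis and vertical below 0.06 rad and contact force between plate and stop above 3 N and value of joint platen below 0.006 m), for 0.05 s.
2. the pawl is lifted clear by the rod (value of joint pawl above 0.2 rad and contact force between rod and pawl above 0.3 N), for 0.05 s.
3. the platen is down on the plate (value of joint platen above 0.031 m and contact force between platen and plate above 1 N), for 0.2 s.
At the end, for the whole second after the job is handed in: The plate lies flat under the beam within 5 mm of home (press x 40, y 0) and within 0.06 rad of the press; the platen rests on its heel form (joint 0.031 to 0.040); the rod lies at rest in both notches of its rest, its centre within 30 mm along and 12 mm across the rest's middle; it has been let go (all of step 3 and x of plate in the frame of press between 0.035 and 0.045 m and y of plate in the frame of press between -0.005 and 0.005 m and angle between the x axis of plate and the x axis of press, either way round below 0.06 rad and angle between plate's own z axis and vertical below 0.06 rad and value of joint platen below 0.04 m and x of rod_mid in the frame of rest between -0.03 and 0.03 m and y of rod_mid in the frame of rest between -0.012 and 0.012 m and z of rod_mid in the frame of rest between 0.045 and 0.058 m and linear speed of each of rod, plate below 0.02 m/s); the robot touches nothing.
It fails at once if the plate is rammed into the stop (over 60 N) (contact force between plate and stop above 60 N).
It fails at once if the gripper or arm works the pawl instead of the rod (over 2 N) (contact force between any of the fingers, the arm and pawl above 2 N).
It fails at once if the platen is pushed by the robot or the rod (over 3 N) (contact force between any of the fingers, the arm, rod and platen above 3 N).
It fails at once if a bystander is moved by more than 30 mm (distance of any of glue_pot, thinner, jar, dye_tin, hammer, brush from where it was at the start of the episode above 0.03 m).
It also fails if it takes over 72 s, if anything falls off the work surface, if the arm or the gripper's body presses on something with over 40 N, if the wrist force passes 120 N, or if a joint passes its speed limit or range.

### The arm

A 6-joint arm with a two-finger parallel gripper is mounted at the origin on the work surface. World frame = base frame: x ahead of the robot, y to its left, z up, the work surface at z = 0. Lengths are in m, angles in rad, forces in N, time in s.
With the tool pointing down it reaches from about 0.35 to 0.725 m from the base axis. Payload 4.3 kg.
Tool frame: the origin (TCP) lies at the very end of the fingers, on their centre line; the grasp point (between the pads) lies bot.pinch_z behind it (bot.pinch_z is the distance from the TCP to the grasp point, in m); z points along the fingers, y is the line along which they close (so a half turn about z gives the same grasp; the last joint's range is limited). The gripper opens to 85 mm and grips with 20 to 120 N. Pads are 22 mm wide; open, the fingers measure 114 mm over their backs; the gripper's body (76 mm by 85 mm) begins 54 mm behind the grasp point. The pads swing forward as they close: fully open they stand 13 mm farther back than shut.
Start: joints at [-1.384, 0.377, 0.081, 1.274, 0, 1.46], TCP at [0.168, -0.55, 0.231] pointing down, gripper open.
Joint ranges: [-2.72, 2.72], [-0.84, 1.66], [-1.02, 1.22], [-1.77, 2.12], [-1.37, 1.28], [-3.14, 3.14]. Speed limits (rad/s): [2.57, 2.57, 3.14, 3.14, 3.14, 3.14].

### API

Orientations are given as a 3x3 rotation matrix whose columns are the frame's x, y, z axes.
In Python, from cell import bot, vision gives the robot as it stands.
- The arm moves only by the shell command python3 -m crank 'ROWS' [FORCE]. ROWS is JSON, a list that holds one entry, the list of rows, each a list of 5 numbers: the gripper's target within -1 to 1 (fully open at 1, half-way at 0, shut at -1), then the shift along the tool's x, y, z in mm, then the turn about the tool's z in rad. In form: [[[gripper, dx, dy, dz, spin], ...]]. A call has 1 to 20 rows; each row shifts and turns the commanded pose from where the row before left it, along the tool's axes as they then stand; what a row does not reach is not made up. A row lasts 1/10 s, in which the tool goes at most 50 mm and 8.59 degrees, less where a joint would pass 70% of its speed; a pose out of reach is approached as far as the arm can. A call is refused whole if a number of a shift passes 50 or a number of a turn 0.15, either way. A call with a gripper value outside its range is refused whole. The fingers move at their own pace and stop on an object; FORCE is the grip in N (left out, the last holds). Time passes only in rows, so rows that do not move let the fingers close. It gives the time, the measured TCP pose, the force, the opening and the grip force at its end, in the units of the state.
- bot.sense(): the state, without advancing time (a new reading comes with each control period).
- vision.get_image(name): name is "side" or "top" or "wrist"; returns the picture (400x640x3 uint8, red, green, blue); there is no depth.
- vision.camera_params(name): a dict with "vfov" (degrees; the focal length in pixels is half the picture's height over the tangent of half this angle, whatever the lens; pixels are square), "cx", "cy" (the principal point, pixels), "rvec" (rotation vector, rad) and "tvec" (3), from world to camera coordinates, as OpenCV has them; the wrist camera has in their place "tool_from_camera" (4x4, takes a point from camera to tool coordinates, whose origin is the TCP and whose axes are the flange's). Camera axes: x right, y down, z forward; pixel columns grow to the right and rows downward; lengths in m; the calibration is good to about 2 mm. The wrist camera is an equidistant fisheye: a pixel r from the principal point sees the ray r / f radians off the axis. A picture is of the moment at which its call begins: read the wrist's pose just before it. camera_params takes no time and is no camera call.
- bot.close_job(): hands the job in; it is judged then, once.
Trained networks look in the newest picture that a camera, given by its name, has taken for a name from the list of things; names that differ only in an ending like _2 or _b are one class to them, and where a whole thing is asked for, a point or a joint stands for the part that bears it (a point fixed in the world has none). Each returns a list of dicts, best first, with "score" (0 to 1); they miss things now and then, are a little off and sometimes report something else, mostly with a low value. They report only what shows in the picture. A call takes as long as a camera call. They do not tell look-alikes from the thing itself.
- vision.spot_in(label, camera): "extent" ([centre column, centre row, width, height] in pixels, round what is visible of it).
- vision.regions_of(label, camera): "pixels" (400x640 bool, what is visible of it) and "extent" ([centre column, centre row, width, height] in pixels, round what is visible of it).
- vision.pinpoint(label, camera): "uv" ([column, row] in pixels: a listed point, or the origin of a listed thing).
The state is a dict: "t": time; "q": joint angles; "qvel": joint speeds; "joint_torque": joint torques, N m; "tcp_pos": TCP position; "tool_rot": TCP orientation; "ft_force": force on the tool from outside, world axes, zero at the start; "moment": the same for the moment, N m; "finger_gap": finger opening in m; "grasp_force": force on a finger pad.
Only numpy, scipy, OpenCV 4.12 (cv2) and the standard library are available. Lean on these libraries where they do the work, as an engineer would, in place of code of your own. Each camera call takes 0.05 s, during which the arm holds its last target. There are 200 camera calls.

## Working session

There is one attempt and no reset: what is moved stays moved. The work goes in short steps, Python scripts to look and compute and a shell command to move; the robot and the scene stay as the last step left them, time stands still between calls to the robot, and variables do not carry over. Pictures are saved under pics/ and viewed, at most 10 in all, crops included, and the job is handed in when it is done.

```bash
ls; mkdir -p pics
cat > h.py <<'E'
import numpy as np, cv2
from cell import bot, vision
def save(cam,fn):
    im=vision.get_image(cam); cv2.imwrite('pics/'+fn,im[:,:,::-1]); return im
def ray(cam,uv):
    p=vision.camera_params(cam); f=200/np.tan(np.radians(p['vfov'])/2)
    d=np.array([uv[0]-p['cx'],uv[1]-p['cy']])/f
    if cam=='wrist':
        s=bot.sense(); th=np.hypot(*d); k=np.sinc(th/np.pi)
        v=np.array([d[0]*k,d[1]*k,np.cos(th)]); T=np.array(p['tool_from_camera'])
        R=np.array(s['tool_rot']); return R@T[:3,3]+s['tcp_pos'], R@T[:3,:3]@v
    R=cv2.Rodrigues(np.array(p['rvec'],float))[0]; t=np.array(p['tvec'],float).ravel()
    return -R.T@t, R.T@np.array([d[0],d[1],1])
def at(cam,uv,z):
    o,d=ray(cam,uv); return o+d*(z-o[2])/d[2]
E
python3 - <<'E'
from h import *
np.set_printoptions(precision=4,suppress=True)
save('top','top0.png');save('side','side0.png')
Z=dict(press=0,beam=.045,mouth=0,stop=0,plate=0,pad=.062,pawl_tail=.118,rod_mid=.051,rest=0)
for cam in('top','side'):
    for l,z in Z.items():
        for r in vision.pinpoint(l,cam)[:4]: print(cam,l,round(r['score'],2),np.round(r['uv'],1),at(cam,r['uv'],z)[:2])
s=bot.sense();print(s['t'],s['tcp_pos'],s['tool_rot'],bot.pinch_z)
E
```

```text
pics
top press 0.9 [308.5 201. ] [ 0.4935 -0.0169]
top stop 0.42 [273.4 211.1] [0.4652 0.0927]
top plate 0.82 [362.4 194. ] [ 0.5107 -0.1849]
top plate 0.61 [381.5 266.9] [ 0.2838 -0.2366]
top pad 0.71 [279.  206.1] [0.4778 0.0701]
top pawl_tail 0.48 [266.4 167.3] [0.5879 0.0992]
top rod_mid 0.82 [172.8 209. ] [0.4783 0.3889]
top rod_mid 0.79 [173.5 293.1] [0.2284 0.3903]
top rod_mid 0.48 [266.6 167.5] [0.5954 0.1055]
top rod_mid 0.19 [234.2 238.5] [0.3851 0.207 ]
top rest 0.57 [179.3 209.6] [0.4779 0.384 ]
side press 0.77 [317.5 216.7] [ 0.4948 -0.021 ]
side beam 0.84 [316.  214.9] [0.4907 0.0086]
side mouth 0.55 [363.4 132.7] [ 0.4305 -0.4349]
side mouth 0.38 [213.6 243.1] [0.7595 0.1419]
side stop 0.56 [313.9 221.8] [0.5003 0.0003]
side stop 0.51 [336.  293.8] [0.3842 0.2166]
side stop 0.41 [284.8 347.8] [0.471  0.3844]
side stop 0.2 [269.5 214.2] [0.6381 0.0034]
side plate 0.86 [322.9 177.7] [ 0.5181 -0.1826]
side plate 0.57 [395.8 178.6] [ 0.2876 -0.2332]
side pad 0.8 [314.8 222.8] [0.4831 0.0501]
side pawl_tail 0.62 [269.1 218.1] [0.5923 0.1052]
side rod_mid 0.74 [280.  342.3] [0.4754 0.3941]
side rod_mid 0.71 [383.  378.7] [0.2358 0.4182]
side rest 0.76 [285.4 349.2] [0.4686 0.3873]
1.0 [ 0.1682 -0.5499  0.2313] [[ 0.9563  0.2925  0.    ]
 [ 0.2925 -0.9563 -0.0001]
 [-0.      0.0001 -1.    ]] 0.0187
```

Run:
```python
import cv2
a=cv2.imread('pics/top0.png')[90:330,120:460]
cv2.imwrite('pics/top0c.png',cv2.resize(a,(800,565),interpolation=cv2.INTER_CUBIC))
```

```text
(no output)
```

View pics/top0c.png

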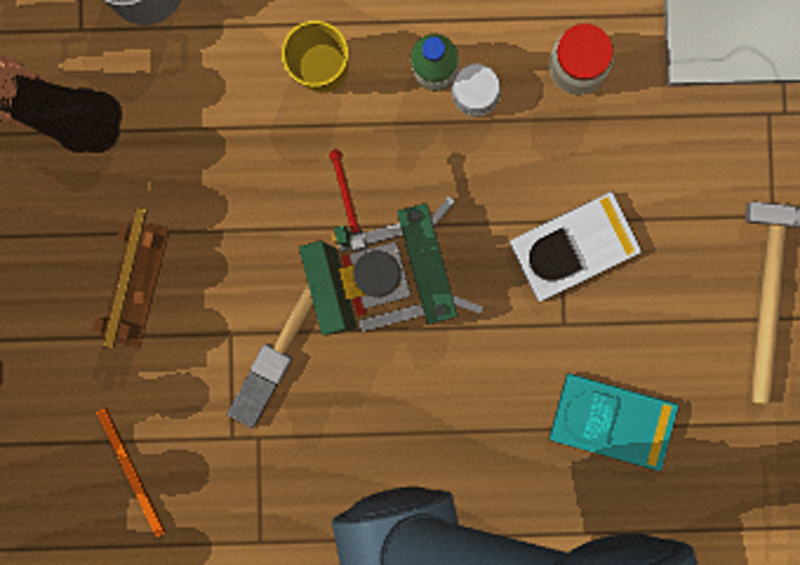

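View pics/side0.png

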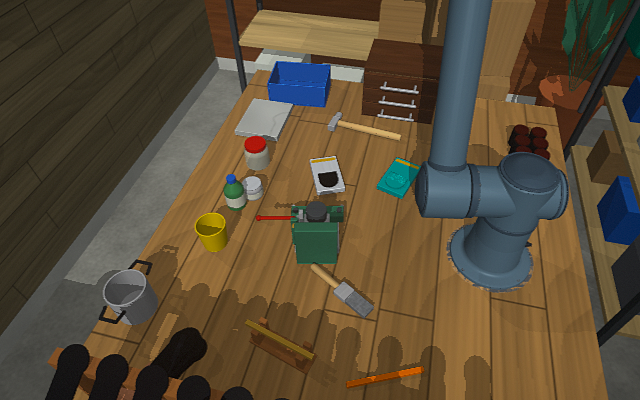

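The plate meant is the white/aluminium one with a black heel and yellow stripe, at about (362,194) in the top view; the teal one at (381,267) is a look-alike. The rod meant is the brass bar on the wooden rest at (173,209); the orange bar at (173,293) is not. The enlarged crop confirms both. Next I'll take a closer look at the plate and press from above.

```bash
python3 -m crank '[[[0,32,-24,-10,0],[0,32,-24,-10,0],[0,32,-24,-10,0],[0,32,-24,-10,0],[0,32,-24,-10,0],[0,32,-24,-10,0],[0,32,-24,-10,0],[0,32,-24,-10,0],[0,32,-24,-10,0],[0,32,-24,-10,0],[0,32,-24,-10,0],[0,32,-24,-10,0],[0,32,-24,-10,0],[0,32,-24,-10,0]]]'
python3 -m crank '[[[0,0,0,0,-0.143],[0,0,0,0,-0.143],[0,0,0,0,-0.143],[0,0,0,0,-0.143],[0,0,0,0,-0.143],[0,0,0,0,-0.143],[0,0,0,0,-0.143],[0,0,0,0,-0.143],[0,0,0,0,-0.143],[0,0,0,0,-0.143],[0,0,0,0,-0.143],[0,0,0,0,-0.143],[0,0,0,0,0],[0,0,0,0,0]]]'
python3 - <<'E'
from h import *
np.set_printoptions(precision=4,suppress=True)
print(np.array(vision.camera_params('wrist')['tool_from_camera']))
save('wrist','w1.png')
Z=dict(press=0,beam=.045,mouth=0,stop=0,plate=0,pad=.062,pawl_tail=.118)
for l,z in Z.items():
    for r in vision.pinpoint(l,'wrist')[:4]: print(l,round(r['score'],2),np.round(r['uv'],1),at('wrist',r['uv'],z)[:2])
for r in vision.regions_of('plate','wrist')[:2]:
    m=r['pixels'].astype(np.uint8); print(r['extent'],r['score'],m.sum())
    c=max(cv2.findContours(m,0,2)[0],key=cv2.contourArea)[:,0]
    P=np.array([at('wrist',x,.02)[:2] for x in c]); b=cv2.minAreaRect((P*1000).astype(np.float32)); print(b)
E
```

```text
t: 2.4
tcp_pos: [0.4991, -0.096, 0.3719]
tool_rot: [[0.956, 0.293, 0.001], [0.293, -0.956, -0.0], [0.0, 0.001, -1.0]]
ft_force: [0.8, -0.7, 0.2]
finger_gap: 0.0428
grasp_force: 0.0
t: 3.8
tcp_pos: [0.4983, -0.0975, 0.3713]
tool_rot: [[-0.425, 0.905, 0.0], [0.905, 0.425, -0.0], [-0.0, -0.0, -1.0]]
ft_force: [-0.6, -0.4, 0.3]
finger_gap: 0.0427
grasp_force: 0.0
[[ 0.0004 -0.9455 -0.3255  0.0844]
 [ 1.      0.0001  0.0011 -0.0005]
 [-0.001  -0.3255  0.9455 -0.1411]
 [ 0.      0.      0.      1.    ]]
press 0.83 [336.1 101.7] [ 0.4958 -0.0111]
beam 0.72 [336.3  93. ] [ 0.4874 -0.    ]
plate 0.83 [297.7 198.4] [ 0.5084 -0.189 ]
plate 0.65 [408.4 252.4] [ 0.7465 -0.1983]
plate 0.56 [174.5 165.7] [ 0.2788 -0.228 ]
pad 0.55 [351.2  52.5] [0.4796 0.0626]
pawl_tail 0.74 [439.7  64.1] [0.5867 0.0971]
[175.2, 167.8, 79.2, 92.5] 0.7 3930
((283.09820556640625, -228.4974365234375), (156.89149475097656, 95.6351318359375), 73.0413589477539)
[297.1, 199.8, 55.4, 85.8] 0.69 4547
((507.6871337890625, -188.05555725097656), (91.478515625, 152.56558227539062), 25.874197006225586)
```

View pics/w1.png

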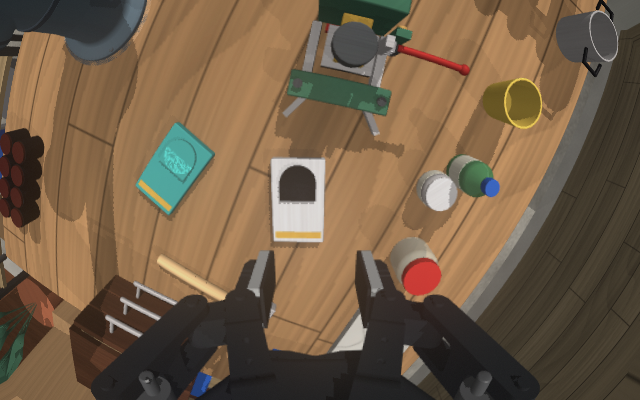

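The wrist view shows the plate at (298,200), the beam at (340,93) and the red pawl tail at (430,58). The tin at (437,190) and thinner at (470,175) are clear of the path. I'll move on over the press to get its pose well.

```bash
python3 -m crank '[[[0,40,6,0,0],[0,40,6,0,0],[0,40,6,0,0],[0,40,6,0,0],[0,30,6,0,0],[0,0,0,0,0],[0,0,0,0,0],[0,0,0,0,0]]]'
python3 - <<'E'
from h import *
from scipy.optimize import least_squares
np.set_printoptions(precision=4,suppress=True)
save('wrist','w2.png')
L=dict(press=(0,0,0),beam=(.02,0,.045),mouth=(-.035,0,0),stop=(.115,0,0),pad=(.08,0,.062),pawl_tail=(.0925,-.12,.118))
obs=[]
for cam in('wrist','top','side'):
  if cam!='wrist': vision.get_image(cam)
  for l,p in L.items():
    for r in vision.pinpoint(l,cam)[:1]:
        w=at(cam,r['uv'],p[2])[:2]; print(cam,l,round(r['score'],2),np.round(r['uv'],1),w); obs.append((p,w,1 if cam=='wrist' else .4,cam,l))
def f(v):
    c,s=np.cos(v[2]),np.sin(v[2])
    return np.array([q*(np.array([v[0]+c*p[0]-s*p[1],v[1]+s*p[0]+c*p[1]])-w) for p,w,q,_,_ in obs]).ravel()
s=least_squares(f,[.494,-.015,1.81],loss='soft_l1',f_scale=.004); print(s.x); print(np.c_[f(s.x).reshape(-1,2)*1000])
E
```

```text
t: 5.05
tcp_pos: [0.4445, 0.0863, 0.3712]
tool_rot: [[-0.427, 0.904, 0.0], [0.904, 0.427, -0.001], [-0.001, -0.0, -1.0]]
ft_force: [0.5, -0.0, 0.2]
finger_gap: 0.0429
grasp_force: 0.0
wrist press 0.6 [320.5 208.8] [ 0.4988 -0.0059]
wrist beam 0.94 [318.  211.2] [0.489  0.0035]
wrist mouth 0.72 [306.7  69.3] [0.3758 0.2006]
wrist stop 0.3 [402.2 276.6] [ 0.7112 -0.0672]
wrist pad 0.84 [329.  179.4] [0.4789 0.0629]
wrist pawl_tail 0.58 [413.4 198.7] [0.5885 0.1018]
top press 0.69 [309.4 199.3] [ 0.4987 -0.0199]
top beam 0.6 [300.2 203.3] [0.4851 0.0075]
top mouth 0.92 [318.5 198.4] [ 0.5007 -0.0482]
top stop 0.42 [274.3 209.5] [0.4701 0.0898]
top pad 0.91 [279.2 205.4] [0.4799 0.0695]
top pawl_tail 0.72 [267.2 167.2] [0.5881 0.0969]
side press 0.74 [314.7 217. ] [ 0.5026 -0.0179]
side beam 0.65 [315.2 213.7] [0.4941 0.0048]
side stop 0.54 [314.1 225.2] [0.4965 0.0125]
side pad 0.55 [313.6 223. ] [0.4861 0.0515]
side pawl_tail 0.53 [271.6 218.7] [0.5852 0.1056]
[ 0.4953 -0.015   1.7845]
[[  -3.4428   -9.1265]
 [   2.1108    1.0368]
 [ 126.8927 -249.8472]
 [-240.2216  164.5795]
 [  -0.5767    0.2966]
 [   4.5115   -0.9364]
 [  -1.3594    1.935 ]
 [   2.3824   -1.1856]
 [   0.8015   -0.4205]
 [   0.3506    3.0358]
 [  -0.5996   -2.5326]
 [   1.9317    1.5535]
 [  -2.9272    1.1557]
 [  -1.2081   -0.1149]
 [ -10.2338   33.9477]
 [  -3.1062    4.6554]
 [   3.1213   -1.9104]]
```

Run:
```python
import cv2
a=cv2.imread('pics/w2.png')[60:330,180:540]
cv2.imwrite('pics/w2c.png',cv2.resize(a,(800,600),interpolation=cv2.INTER_CUBIC))
```

```text
(no output)
```

View pics/w2c.png

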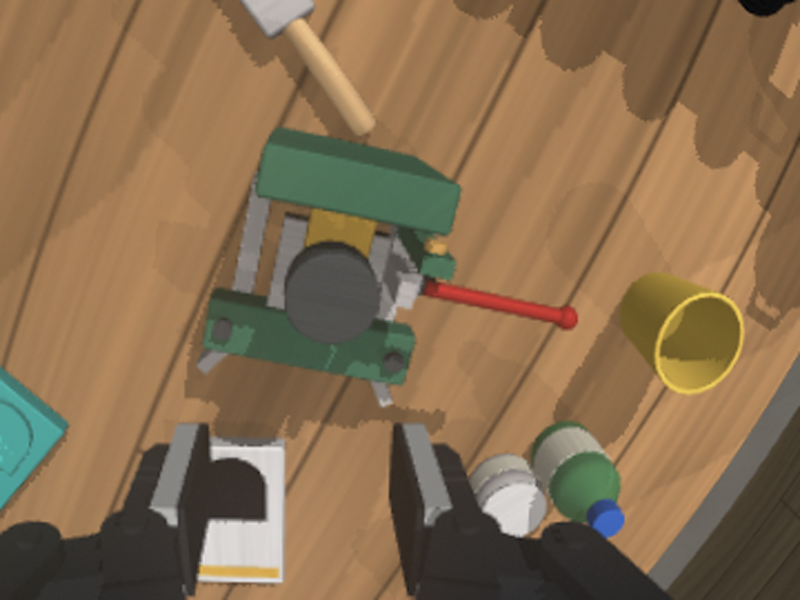

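The crop shows the beam's front edge from (205,348) to (405,383), its bolts at (222,330) and (393,362), and the pawl ball at (568,318). The lead-ins are at (205,365) and (385,395), and the tail is free. I'll fit the press pose to these corners.

Run:
```python
from h import *
from scipy.optimize import least_squares
np.set_printoptions(precision=4,suppress=True)
F=[((205,348),(0,.075,.06)),((405,383),(0,-.075,.06)),((568,318),(.0925,-.153,.118)),((430,287),(.0925,-.066,.118)),((258,195),(.131,.055,.15)),((452,234),(.131,-.055,.15))]
O=[(np.array(p),at('wrist',(180+u[0]/2.2222,60+u[1]/2.2222),p[2])[:2]) for u,p in F]
B=[at('wrist',(180+u[0]/2.2222,60+u[1]/2.2222),.064)[:2] for u in((222,330),(393,362))]
d=B[0]-B[1];print('bolts',B,np.arctan2(d[1],d[0])-np.pi/2+2*np.pi)
def f(v):
    c,s=np.cos(v[2]),np.sin(v[2])
    return np.array([np.array([v[0]+c*p[0]-s*p[1],v[1]+s*p[0]+c*p[1]])-w for p,w in O]).ravel()
s=least_squares(f,[.494,-.015,1.81],loss='soft_l1',f_scale=.004); print(s.x); print(f(s.x).reshape(-1,2)*1000)
```

```text
bolts [array([ 0.4302, -0.0103]), array([0.5497, 0.0193])] 1.813842556103638
[ 0.4949 -0.0131  1.809 ]
[[-2.7247 -1.0536]
 [ 0.9199 -2.433 ]
 [-0.8346  1.5176]
 [ 7.1621  2.6483]
 [-2.2033 -0.0168]
 [ 0.6173 -0.517 ]]
```

Press at about (0.4945, -0.014), yaw 1.81. Plate at press (-173, +28) mm and turned +0.21 rad. One sideways push on its near side, about 20 mm ahead of its centre, should both turn it and shift it into line.

```bash
python3 -m crank '[[[-1,-25.5,-14.5,0,0],[-1,-25.5,-14.5,0,0],[-1,-25.5,-14.5,0,0],[-1,-25.5,-14.5,0,0],[-1,-25.5,-14.5,0,0],[-1,-25.5,-14.5,0,0],[-1,-25.5,-14.5,0,0],[-1,-25.5,-14.5,0,0],[-1,-25.5,-14.5,0,0],[-1,-25.5,-14.5,0,0],[-1,0,0,0,0],[-1,0,0,40,0],[-1,0,0,40,0],[-1,0,0,40,0],[-1,0,0,40,0],[-1,0,0,40,0],[-1,0,0,40,0],[-1,0,0,40,0],[-1,0,0,40,0],[-1,0,0,0,0]]]'
python3 -m crank '[[[-1,0,0,20,0],[-1,0,0,15,0],[-1,0,0,8,0],[-1,0,0,0,0],[-1,0,0,0,0]]]'
```

```text
t: 8.1
tcp_pos: [0.4181, -0.202, 0.047]
tool_rot: [[-0.428, 0.904, -0.008], [0.904, 0.428, 0.006], [0.009, -0.005, -1.0]]
ft_force: [-0.4, 0.9, 0.7]
finger_gap: -0.0002
grasp_force: 0.0
t: 8.6
tcp_pos: [0.423, -0.2059, 0.0095]
tool_rot: [[-0.428, 0.904, 0.001], [0.904, 0.428, -0.001], [-0.001, 0.001, -1.0]]
ft_force: [-0.2, -0.5, -0.0]
finger_gap: -0.0001
grasp_force: 0.0
```

```bash
python3 -m crank '[[[-1,-2,9.8,0,0],[-1,-2,9.8,0,0],[-1,-1.2,5.9,0,0],[-1,-1,4.9,0,0],[-1,-1,4.9,0,0],[-1,-1,4.9,0,0],[-1,-1,4.9,0,0],[-1,-1,4.9,0,0],[-1,-0.6,3,0,0],[-1,0,0,0,0],[-1,0,0,0,0]]]'
python3 -m crank '[[[-1,0,-15,0,0],[-1,-20,-20,-20,0],[0,-30,-10,-30,0],[0,-40,20,-40,0],[0,-40,20,-40,0],[0,-40,20,-40,0],[0,0,0,0,0],[0,0,0,0,0]]]'
python3 - <<'E'
from h import *
np.set_printoptions(precision=4,suppress=True)
save('wrist','w3.png')
O=np.array([.4945,-.014]);a=1.809;R=np.array([[np.cos(a),-np.sin(a)],[np.sin(a),np.cos(a)]])
for r in vision.pinpoint('plate','wrist')[:3]: print(round(r['score'],2),np.round(r['uv'],1),at('wrist',r['uv'],0)[:2])
for cam in('wrist','top'):
 if cam=='top':vision.get_image(cam)
 for r in vision.regions_of('plate',cam)[:2]:
    m=r['pixels'].astype(np.uint8)
    c=max(cv2.findContours(m,0,2)[0],key=cv2.contourArea)[:,0]
    P=np.array([at(cam,x,.02)[:2] for x in c]); b=cv2.minAreaRect((P*1000).astype(np.float32)); print(cam,r['extent'],b,'press frame',R.T@(np.array(b[0])/1000-O), [np.radians(b[2])+k*np.pi/2-a for k in(0,1)])
E
```

```text
t: 9.7
tcp_pos: [0.4725, -0.1928, 0.0087]
tool_rot: [[-0.427, 0.904, -0.005], [0.904, 0.427, -0.002], [0.001, -0.005, -1.0]]
ft_force: [-7.6, -0.8, 10.3]
finger_gap: 0.0003
grasp_force: 5.7
t: 10.5
tcp_pos: [0.5445, -0.3271, 0.1589]
tool_rot: [[-0.428, 0.904, 0.002], [0.904, 0.428, -0.001], [-0.002, 0.001, -1.0]]
ft_force: [-0.2, 0.0, -0.3]
finger_gap: 0.0425
grasp_force: 0.0
0.82 [366.3  46.8] [ 0.5268 -0.1809]
wrist [119.9, 42.2, 108.4, 84.4] ((278.0293884277344, -248.66497802734375), (111.45601654052734, 98.90802764892578), 72.97294616699219) press frame [-0.177   0.2657] [np.float64(-0.5353818245054105), np.float64(1.035414502289486)]
wrist [367.9, 66.0, 102.5, 131.9] ((531.5361328125, -193.2150421142578), (88.37946319580078, 125.56415557861328), 22.807214736938477) press frame [-0.1829  0.0063] [np.float64(-1.410939009631051), np.float64(0.15985731716384532)]
top [363.2, 187.2, 57.6, 43.3] ((530.0162353515625, -184.68936157226562), (93.10350036621094, 155.32351684570312), 23.145822525024414) press frame [-0.1742  0.0058] [np.float64(-1.4050291888560564), np.float64(0.16576713793884035)]
top [280.2, 206.6, 26.0, 33.6] ((486.7469177246094, 77.99786376953125), (91.53899383544922, 80.08546447753906), 12.58071517944336) press frame [ 0.0912 -0.0142] [np.float64(-1.5894250978630842), np.float64(-0.01862877106818761)]
```

View pics/w3.png

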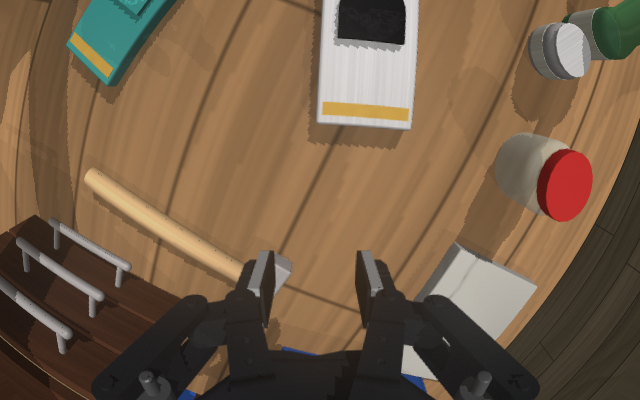

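The plate is now at press (-174, +6) mm, turned +0.16 rad, with its tail at (365,110) in the wrist view. A two-finger push on its tail with the gripper aligned to the press will square it up. I'll align and descend behind the tail.

```bash
python3 -m crank '[[[0.3,0,0,0,0.102],[0.3,0,0,0,0.102],[0.3,10,7,0,0],[0.3,10,7,0,0],[0.3,11,7,0,0],[0.3,0,0,30,0],[0.3,0,0,40,0],[0.3,0,0,40,0],[0.3,0,0,25,0],[0.3,0,0,16,0],[0.3,0,0,0,0],[0.3,0,0,0,0]]]'
python3 - <<'E'
from h import *
s=bot.sense();O=np.array([.4945,-.014]);a=1.809;R=np.array([[np.cos(a),-np.sin(a)],[np.sin(a),np.cos(a)]])
print(R.T@(s['tcp_pos'][:2]-O)*1000)
E
```

```text
t: 11.95
tcp_pos: [0.5567, -0.2901, 0.0076]
tool_rot: [[-0.237, 0.971, -0.0], [0.971, 0.237, 0.0], [0.0, -0.0, -1.0]]
ft_force: [-0.3, 0.2, 0.1]
finger_gap: 0.0552
grasp_force: 0.0
[-282.95502443    4.70373142]
```

```bash
python3 -m crank '[[[0.3,7,0,0,0],[0.3,7,0,0,0],[0.3,6,0,0,0],[0.3,6,0,0,0],[0.3,6,0,0,0],[0.3,6,0,0,0],[0.3,6,0.5,0,0],[0.3,6,0.5,0,0],[0.3,6,0.5,0,0],[0.3,6,0.5,0,0],[0.3,0,0,0,0]]]'
python3 - <<'E'
from h import *
np.set_printoptions(precision=4,suppress=True)
s=bot.sense();O=np.array([.4945,-.014]);a=1.809;R=np.array([[np.cos(a),-np.sin(a)],[np.sin(a),np.cos(a)]])
print(R.T@(s['tcp_pos'][:2]-O)*1000)
save('wrist','w4.png')
for cam in('wrist','top'):
 if cam=='top':vision.get_image(cam)
 for r in vision.regions_of('plate',cam)[:3]:
    m=r['pixels'].astype(np.uint8)
    c=max(cv2.findContours(m,0,2)[0],key=cv2.contourArea)[:,0]
    P=np.array([at(cam,x,.02)[:2] for x in c]); b=cv2.minAreaRect((P*1000).astype(np.float32)); print(cam,r['extent'],b,'press frame',R.T@(np.array(b[0])/1000-O), [np.radians(b[2])+k*np.pi/2-a for k in(0,1)])
E
```

```text
t: 13.05
tcp_pos: [0.5445, -0.2301, 0.0081]
tool_rot: [[-0.236, 0.972, 0.002], [0.972, 0.236, -0.001], [-0.001, 0.001, -1.0]]
ft_force: [0.6, -1.9, 1.9]
finger_gap: 0.0555
grasp_force: 1.3
[-221.7626    2.4421]
wrist [17.6, 176.2, 35.2, 196.6] ((332.8235778808594, -239.31857299804688), (155.54747009277344, 44.504024505615234), 79.5297622680664) press frame [-0.1808  0.2103] [np.float64(-0.4209437950938879), np.float64(1.1498525317010089)]
wrist [340.5, 128.0, 204.6, 255.6] ((538.3153686523438, -156.85592651367188), (87.87161254882812, 118.71597290039062), 13.644927024841309) press frame [-0.1492 -0.0089] [np.float64(-1.570851097222165), np.float64(-5.4770427268424626e-05)]
wrist [590.5, 301.3, 99.0, 161.4] ((908.0567626953125, -264.60205078125), (93.12291717529297, 470.44537353515625), 66.74114990234375) press frame [-0.3411 -0.3427] [np.float64(-0.6441471876370095), np.float64(0.926649139157887)]
top [395.2, 271.8, 24.1, 32.2] ((265.078125, -275.1097106933594), (56.17704772949219, 88.2901611328125), 72.72454833984375) press frame [-0.1996  0.2846] [np.float64(-0.5397171844439503), np.float64(1.0310791423509464)]
top [346.8, 186.2, 50.5, 40.7] ((534.3803100585938, -141.33811950683594), (91.1979751586914, 150.16746520996094), 13.008334159851074) press frame [-0.1332 -0.0087] [np.float64(-1.5819617387109484), np.float64(-0.011165411916051804)]
top [279.3, 204.7, 32.2, 29.2] ((484.09503173828125, 75.28886413574219), (94.80166625976562, 82.86405181884766), 6.145930290222168) press frame [ 0.0892 -0.011 ] [np.float64(-1.7017332808375725), np.float64(-0.1309369540426759)]
```

View pics/w4.png

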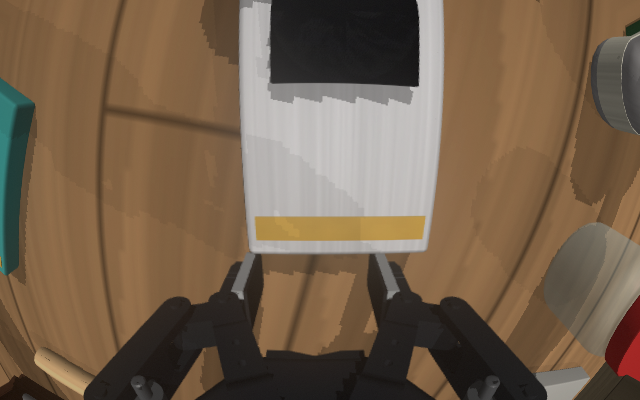

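The plate is squared up at y ≈ -9 mm, its tail flat on both fingers (tail edge at row 250, cols 250–428). I'll push on while steering back +9 mm.

```bash
python3 -m crank '[[[0.3,6,-1.2,0,0],[0.3,6,-1.2,0,0],[0.3,6,-1.2,0,0],[0.3,6,-1.2,0,0],[0.3,6,-1.2,0,0],[0.3,6,-1.2,0,0],[0.3,6,-1.2,0,0],[0.3,6,-0.8,0,0],[0.3,0,0,0,0]]]'
cat >> h.py <<'E'
np.set_printoptions(precision=4,suppress=True)
O=np.array([.4945,-.014]);a=1.809;R=np.array([[np.cos(a),-np.sin(a)],[np.sin(a),np.cos(a)]])
def plate(cams):
  s=bot.sense();print('tcp press',R.T@(s['tcp_pos'][:2]-O)*1000,s['ft_force'])
  for cam in cams:
   vision.get_image(cam)
   for r in vision.regions_of('plate',cam)[:3]:
    m=r['pixels'].astype(np.uint8)
    c=max(cv2.findContours(m,0,2)[0],key=cv2.contourArea)[:,0]
    P=np.array([R.T@(at(cam,x,.02)[:2]-O)*1000 for x in c]); b=cv2.minAreaRect(P.astype(np.float32)); print(cam,r['extent'],b,P.min(0),P.max(0))
E
python3 -c "
from h import *
plate(('wrist','top'))"
```

```text
t: 14.15
tcp_pos: [0.5227, -0.1843, 0.0071]
tool_rot: [[-0.237, 0.972, -0.001], [0.972, 0.237, 0.002], [0.002, -0.001, -1.0]]
ft_force: [0.3, -0.6, 0.4]
finger_gap: 0.0555
grasp_force: 0.7
tcp press [-172.1828   12.7661] [ 0.2796 -0.6497  0.4179]
wrist [341.8, 129.2, 207.7, 256.3] ((-99.501220703125, 1.2978363037109375), (117.9522705078125, 86.9380111694336), 0.05814797431230545) [-158.4745  -42.1789] [-40.4816  44.7603]
wrist [26.6, 225.3, 52.3, 190.3] ((-169.17369079589844, 227.74427795410156), (61.742225646972656, 158.50784301757812), 59.32856369018555) [-242.188   162.4001] [-86.2338 293.5125]
top [332.6, 192.6, 48.2, 35.2] ((-83.26480102539062, 1.0060462951660156), (89.74334716796875, 148.31759643554688), 89.70161437988281) [-157.6112  -43.8972] [-9.2527 45.9839]
top [390.2, 270.0, 36.5, 33.0] ((-184.76925659179688, 275.1300964355469), (89.12686157226562, 92.90258026123047), 58.88804626464844) [-242.6581  219.6865] [-126.0095  333.1635]
top [368.0, 117.1, 27.0, 28.5] ((-245.21986389160156, -207.01307678222656), (93.64141082763672, 83.46023559570312), 74.57624053955078) [-289.6227 -251.9205] [-202.4454 -159.9297]
```

Centred (y ≈ +1 mm) and square. Now straight in.

```bash
python3 -m crank '[[[0.3,6,0,0,0],[0.3,6,0,0,0],[0.3,6,0,0,0],[0.3,6,0,0,0],[0.3,6,0,0,0],[0.3,6,0,0,0],[0.3,6,0,0,0],[0.3,6,0,0,0],[0.3,6,0,0,0],[0.3,6,0,0,0],[0.3,0,0,0,0]]]'
python3 -c "
from h import *
plate(('wrist',))"
```

```text
t: 15.45
tcp_pos: [0.5091, -0.1262, 0.0074]
tool_rot: [[-0.237, 0.972, -0.0], [0.972, 0.237, 0.001], [0.001, 0.0, -1.0]]
ft_force: [0.5, -0.2, 0.5]
finger_gap: 0.0557
grasp_force: 0.0
tcp press [-112.4976   12.3147] [ 0.4964 -0.1591  0.5495]
wrist [343.1, 143.2, 208.9, 224.3] ((-49.88558578491211, 0.08660507202148438), (87.78089904785156, 99.60250854492188), 89.98313903808594) [-99.6977 -43.8008] [-0.09   43.9804]
wrist [37.3, 284.2, 74.0, 168.3] ((-158.19537353515625, 239.280029296875), (91.06786346435547, 172.8140869140625), 53.096431732177734) [-242.7043  161.6942] [-71.482  327.4854]
```

```bash
python3 -m crank '[[[0.3,6,0,0,0],[0.3,6,0,0,0],[0.3,6,0,0,0],[0.3,6,0,0,0],[0.3,6,0,0,0],[0.3,6,0,0,0],[0.3,6,0,0,0],[0.3,6,0,0,0],[0.3,4,0,0,0],[0.3,3,0,0,0],[0.3,0,0,0,0]]]'
python3 -c "
from h import *
plate(('wrist',))"
```

```text
t: 16.65
tcp_pos: [0.4964, -0.0734, 0.0074]
tool_rot: [[-0.236, 0.972, 0.0], [0.972, 0.236, 0.001], [0.001, 0.0, -1.0]]
ft_force: [0.7, -2.1, 2.8]
finger_gap: 0.0551
grasp_force: 1.0
tcp press [-58.1476  12.1651] [ 0.6743 -2.0905  2.7852]
wrist [342.1, 139.5, 209.3, 234.8] ((-29.292766571044922, 0.229644775390625), (32.05248260498047, 87.98343658447266), 0.212062805891037) [-45.2497 -43.7592] [-13.1206  44.2425]
wrist [52.7, 327.4, 84.8, 142.9] ((-151.2586669921875, 246.27044677734375), (96.88072967529297, 175.79510498046875), 59.2392692565918) [-237.8587  161.767 ] [-62.4382 328.0008]
```

Tail at -45 mm, so about 10 mm to go. Approaching gently.

```bash
python3 -m crank '[[[0.3,2,0,0,0],[0.3,2,0,0,0],[0.3,2,0,0,0],[0.3,1,0,0,0],[0.3,1,0,0,0],[0.3,0,0,0,0]]]'
python3 -m crank '[[[0.3,1,0,0,0],[0.3,0,0,0,0]]]'
```

```text
t: 17.35
tcp_pos: [0.4944, -0.066, 0.0072]
tool_rot: [[-0.236, 0.972, -0.0], [0.972, 0.236, 0.0], [0.0, -0.0, -1.0]]
ft_force: [0.8, -2.9, -0.6]
finger_gap: 0.0558
grasp_force: 1.5
t: 17.55
tcp_pos: [0.4942, -0.0651, 0.0072]
tool_rot: [[-0.236, 0.972, -0.0], [0.972, 0.236, 0.0], [0.0, -0.0, -1.0]]
ft_force: [1.4, -3.3, -0.4]
finger_gap: 0.0559
grasp_force: 1.5
```

```bash
python3 -m crank '[[[0.3,1,0,0,0],[0.3,1,0,0,0],[0.3,0,0,0,0]]]' | grep -E "tcp_pos|ft"
python3 -m crank '[[[0.3,1,0,0,0],[0.3,0,0,0,0]]]'| grep -E "tcp_pos|ft"
python3 -m crank '[[[0.3,1,0,0,0],[0.3,0,0,0,0]]]'| grep -E "tcp_pos|ft"
```

```text
tcp_pos: [0.4939, -0.064, 0.0073]
ft_force: [0.3, -6.2, -0.5]
tcp_pos: [0.4939, -0.064, 0.0073]
ft_force: [0.7, -8.6, -1.6]
tcp_pos: [0.4939, -0.064, 0.0074]
ft_force: [1.1, -10.6, -2.3]
```

```bash
python3 -m crank '[[[0.3,1,0,0,0],[0.3,1,0,0,0],[0.3,1,0,0,0],[0.3,0,0,0,0],[0.3,0,0,0,0]]]' | grep -E "tcp_pos|ft"
python3 -c "
from h import *
plate(('wrist',))
"
```

```text
tcp_pos: [0.494, -0.0638, 0.0079]
ft_force: [0.8, -18.2, -2.1]
tcp press [-48.309   12.2839] [  0.7946 -18.1914  -2.1464]
wrist [57.8, 334.6, 82.4, 130.2] ((-148.7310333251953, 244.8798065185547), (94.92694091796875, 173.3272705078125), 59.114322662353516) [-233.433   161.6799] [-61.6939 326.9214]
wrist [342.4, 158.0, 206.0, 196.3] ((44.899234771728516, 0.21101760864257812), (15.059041023254395, 87.20028686523438), 0.33538445830345154) [ 37.1369 -43.4275] [52.3013 43.7726]
```

Home: the TCP stalled with the tail at about -35 mm and the push rising to 18 N. Backing off, then up and over to the rod.

```bash
python3 -m crank '[[[0.3,-15,0,0,0],[0.3,-20,0,0,0],[0.3,-15,0,-20,0],[0.3,0,0,-45,0],[0.3,0,0,-45,0],[0.3,0,0,-45,0],[0.3,0,0,-45,0],[0.3,0,0,-45,0],[0.3,0,0,-45,0],[0.3,0,0,-40,0]]]' | grep -E "t:|tcp_pos|ft"
python3 -m crank '[[[0.3,42,1.5,0,0],[0.3,42,1.5,0,0],[0.3,42,1.5,0,0],[0.3,42,1.5,0,0],[0.3,42,1.5,0,0],[0.3,42,1.5,0,0],[0.3,42,1.5,0,0],[0.3,42,1.5,0,0],[0.3,42,1.5,0,0],[0.3,42,1.5,0,0],[0.3,42,1.5,0,0],[0.3,42,1.5,0,0],[0.3,30,1.5,0,0]]]' | grep -E "t:|tcp_pos|ft"
python3 -m crank '[[[0.3,0,0,0,-0.135],[0.3,0,0,0,-0.135],[0.3,0,0,0,-0.135],[0.3,0,0,0,-0.135],[0.3,0,0,0,-0.135],[0.3,0,0,0,-0.135],[0.3,0,0,0,-0.135],[0.3,0,0,0,-0.135],[0.3,0,0,0,0],[0.3,0,0,0,0]]]'
python3 - <<'E'
from h import *
save('wrist','w5.png')
for l,z in dict(rod_mid=.051,rest=0).items():
  for r in vision.pinpoint(l,'wrist')[:3]: print(l,round(r['score'],2),np.round(r['uv'],1),at('wrist',r['uv'],z)[:2])
for l,z in (('rod',.057),('rest',.008)):
 for r in vision.regions_of(l,'wrist')[:3]:
    m=r['pixels'].astype(np.uint8)
    c=max(cv2.findContours(m,0,2)[0],key=cv2.contourArea)[:,0]
    P=np.array([at('wrist',x,z)[:2]*1000 for x in c]); print(l,round(r['score'],2),r['extent'],cv2.minAreaRect(P.astype(np.float32)))
E
```

```text
t: 19.85
tcp_pos: [0.5039, -0.1059, 0.3393]
tool_rot: [[-0.236, 0.972, 0.0], [0.972, 0.236, 0.003], [0.002, 0.001, -1.0]]
ft_force: [2.2, -1.0, -0.6]
t: 21.15
tcp_pos: [0.3952, 0.419, 0.3363]
tool_rot: [[-0.238, 0.971, -0.004], [0.971, 0.238, 0.001], [0.001, -0.004, -1.0]]
ft_force: [0.2, -0.4, 1.1]
t: 22.15
tcp_pos: [0.3968, 0.4165, 0.3368]
tool_rot: [[-0.968, 0.252, -0.002], [0.252, 0.968, -0.0], [0.002, -0.001, -1.0]]
ft_force: [0.3, -0.3, 0.0]
finger_gap: 0.0555
grasp_force: 0.0
rod_mid 0.67 [273.5  53.1] [0.2393 0.4003]
rod_mid 0.61 [310.2 222. ] [0.488  0.3862]
rest 0.88 [311.5 204.1] [0.4787 0.3903]
rod 0.8 [277.6, 55.9, 81.3, 89.2] ((240.93521118164062, 401.6354675292969), (160.6345977783203, 12.046611785888672), 24.782079696655273)
rod 0.57 [311.3, 215.6, 11.2, 114.0] ((481.5370788574219, 388.3768005371094), (10.678901672363281, 179.11923217773438), 75.4155044555664)
rest 0.89 [311.6, 205.3, 32.1, 105.3] ((485.55181884765625, 385.70330810546875), (49.44597625732422, 178.14479064941406), 75.67399597167969)
```

View pics/w5.png

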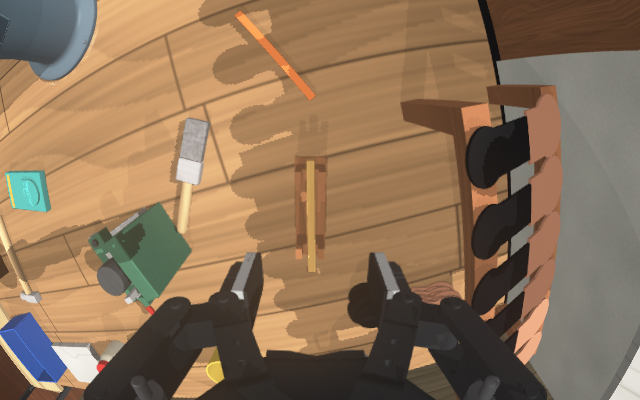

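The brass rod lies in its rest at (311,215), lined up with the fingers; the orange one is at (275,55). I'll grip 15 mm toward tool +x from its middle to leave a longer free end.

```bash
python3 -m crank '[[[0.3,-37,-3,0,0],[0.3,-37,-3,0,0],[0.3,0,0,45,0],[0.3,0,0,45,0],[0.3,0,0,45,0],[0.3,0,0,45,0],[0.3,0,0,30,0],[0.3,0,0,20,0],[0.3,0,0,0,0],[0.3,0,0,0,0]]]' | grep -E "t:|tcp_pos|ft"
python3 - <<'E'
from h import *
s=bot.sense();T=np.array(s['tool_rot'])
save('wrist','w6.png')
for r in vision.regions_of('rod','wrist')[:3]:
    m=r['pixels'].astype(np.uint8)
    c=max(cv2.findContours(m,0,2)[0],key=cv2.contourArea)[:,0]
    P=np.array([(T.T@(at('wrist',x,.057)-s['tcp_pos']))[:2]*1000 for x in c]); print(round(r['score'],2),r['extent'],cv2.minAreaRect(P.astype(np.float32)),P.min(0),P.max(0))
E
```

```text
t: 23.4
tcp_pos: [0.4676, 0.3922, 0.1076]
tool_rot: [[-0.968, 0.25, -0.0], [0.25, 0.968, -0.0], [0.0, -0.0, -1.0]]
ft_force: [-0.0, -0.3, 1.3]
0.77 [312.4, 227.6, 22.5, 224.8] ((-16.31879425048828, 0.298372745513916), (12.789140701293945, 178.85067749023438), 89.76118469238281) [-105.7294   -6.3143] [73.0886  6.9084]
0.45 [313.5, 7.6, 26.3, 8.0] ((143.45510864257812, 0.10217523574829102), (6.86628532409668, 12.209762573242188), 0.048260897397994995) [140.0214  -5.9998] [146.8934   6.2099]
```

Centred within 0.3 mm. Descending and gripping.

```bash
python3 -m crank '[[[0.3,0,0,30,0],[0.3,0,0,30,0],[0.3,0,0,16,0],[0.3,0,0,0,0],[-1,0,0,0,0],[-1,0,0,0,0],[-1,0,0,0,0],[-1,0,0,0,0],[-1,0,0,0,0],[-1,0,0,0,0],[-1,0,0,0,0],[-1,0,0,0,0]]]' 90
python3 -m crank '[[[-1,0,0,-15,0],[-1,0,0,-20,0],[-1,0,0,-30,0],[-1,0,0,-40,0],[-1,0,0,-40,0],[-1,0,0,-25,0],[-1,0,0,0,0],[-1,0,0,0,0]]]'
```

```text
t: 24.7
tcp_pos: [0.469, 0.393, 0.0333]
tool_rot: [[-0.968, 0.25, 0.003], [0.25, 0.968, 0.002], [-0.003, 0.003, -1.0]]
ft_force: [-1.3, -0.9, 6.0]
finger_gap: 0.0103
grasp_force: 88.2
t: 25.5
tcp_pos: [0.4679, 0.3924, 0.2015]
tool_rot: [[-0.968, 0.25, 0.001], [0.25, 0.968, 0.001], [-0.001, 0.001, -1.0]]
ft_force: [-0.0, 0.2, -0.4]
finger_gap: 0.01
grasp_force: 87.9
```

Rod held. Carry it over beside the pawl and turn it along the press.

```bash
python3 -m crank '[[[-1,-25,-25.5,0,0],[-1,-25,-25.5,0,0],[-1,-25,-25.5,0,0],[-1,-25,-25.5,0,0],[-1,-25,-25.5,0,0],[-1,0,0,0,0.135],[-1,0,0,0,0.135],[-1,0,0,0,0.135],[-1,0,0,0,0.135],[-1,0,0,0,0.135],[-1,0,0,0,0.135],[-1,0,0,0,0.135],[-1,0,0,0,0.135],[-1,0,0,0,0],[-1,0,0,0,0]]]'
python3 - <<'E'
from h import *
s=bot.sense();p=np.array(s['tcp_pos']);print('tcp press',R.T@(p[:2]-O)*1000)
save('wrist','w7.png')
for cam in('wrist','top'):
  if cam=='top':save('top','t7.png')
  for l,z in(('pawl_tail',.118),('glue_pot',0)):
    for r in vision.pinpoint(l,cam)[:2]: print(cam,l,round(r['score'],2),np.round(r['uv'],1),R.T@(at(cam,r['uv'],z)[:2]-O)*1000)
E
```

```text
t: 27.0
tcp_pos: [0.5558, 0.2372, 0.1996]
tool_rot: [[-0.238, 0.971, -0.003], [0.971, 0.238, -0.001], [-0.0, -0.003, -1.0]]
ft_force: [-0.3, 0.3, -1.1]
finger_gap: 0.0103
grasp_force: 88.0
tcp press [ 229.6239 -118.8546]
wrist pawl_tail 0.46 [316.4 340.9] [  91.764  -120.6414]
wrist pawl_tail 0.4 [314.3 307.8] [ 134.838 -118.533]
wrist glue_pot 0.7 [439.9 278.3] [  83.1035 -293.3349]
top pawl_tail 0.64 [267.8 166. ] [  83.1634 -120.0689]
top glue_pot 0.66 [255.4 117.4] [  89.1122 -294.6304]
```

View pics/w7.png

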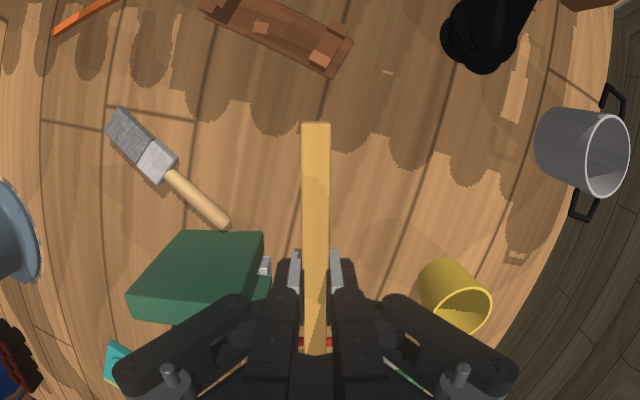

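The rod points along the press, with the red tail ahead under the gripper at (316,341). The pot is far away (y -294). Lower, slide under the tail, lift 30 mm and hold.

```bash
python3 -m crank '[[[-1,0,0,30,0],[-1,0,0,40,0],[-1,0,0,40,0],[-1,0,0,18.5,0],[-1,0,0,0,0],[-1,-20,0,0,0],[-1,-20,0,0,0],[-1,-15,0,0,0],[-1,-7,0,0,0],[-1,0,0,0,0],[-1,0,0,0,0]]]' | grep -E "t:|tcp_pos|ft"
python3 - <<'E'
from h import *
s=bot.sense();p=np.array(s['tcp_pos']);print('tcp press',R.T@(p[:2]-O)*1000)
im=save('side','s8.png'); cv2.imwrite('pics/s8c.png',cv2.resize(im[150:290,220:380,::-1],(640,560),interpolation=cv2.INTER_CUBIC))
E
```

```text
t: 28.4
tcp_pos: [0.5716, 0.1776, 0.0732]
tool_rot: [[-0.236, 0.972, 0.0], [0.972, 0.236, 0.001], [0.001, 0.001, -1.0]]
ft_force: [0.0, 1.1, -1.1]
tcp press [ 168.0009 -120.1137]
```

View pics/s8c.png

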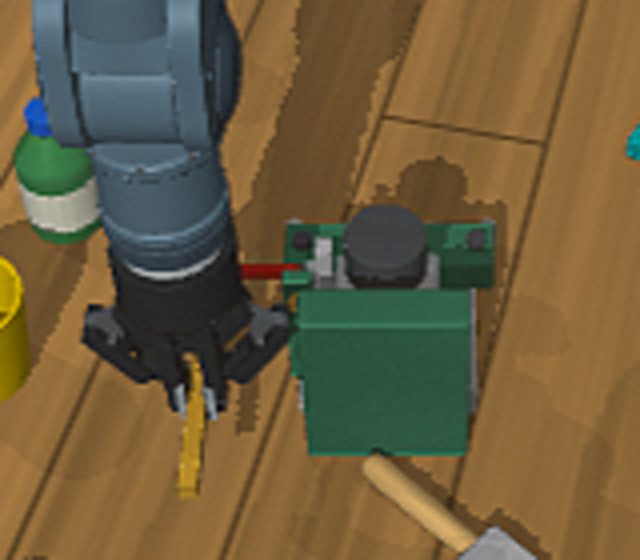

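The side view shows the gripper standing clear of the column, with the tail at (265,270) running behind it. Lift.

```bash
python3 -m crank '[[[-1,0,0,-8,0],[-1,0,0,-8,0],[-1,0,0,-8,0],[-1,0,0,-8,0],[-1,0,0,-8,0],[-1,0,0,-6,0],[-1,0,0,0,0],[-1,0,0,0,0]]]'
python3 - <<'E'
from h import *
for c in('wrist','top'):
  vision.get_image(c)
  for l in('pad','pawl_tail'): print(c,l,[(round(r['score'],2),np.round(r['uv'],1)) for r in vision.pinpoint(l,c)[:2]])
E
python3 -m crank '[[[-1,0,0,0,0],[-1,0,0,0,0],[-1,0,0,0,0],[-1,0,0,0,0],[-1,0,0,0,0],[-1,0,0,0,0],[-1,0,0,0,0]]]' | grep -E "t:|tcp|ft"
python3 - <<'E'
from h import *
im=save('side','s9.png'); cv2.imwrite('pics/s9c.png',cv2.resize(im[150:290,220:380,::-1],(640,560),interpolation=cv2.INTER_CUBIC))
E
```

```text
t: 29.25
tcp_pos: [0.5724, 0.1774, 0.1192]
tool_rot: [[-0.236, 0.972, 0.002], [0.972, 0.236, 0.0], [-0.0, 0.002, -1.0]]
ft_force: [2.3, 1.4, -5.6]
finger_gap: 0.0106
grasp_force: 87.9
wrist pad []
wrist pawl_tail []
top pad [(0.92, array([281.3, 203.9])), (0.27, array([272. , 209.8]))]
top pawl_tail [(0.58, array([235.2, 239.9])), (0.56, array([270.2, 164.3]))]
t: 30.25
tcp_pos: [0.5717, 0.1773, 0.1189]
tool_rot: [[-0.236, 0.972, 0.001], [0.972, 0.236, 0.0], [-0.0, 0.001, -1.0]]
ft_force: [2.8, 2.7, -4.9]
```

View pics/s9c.png

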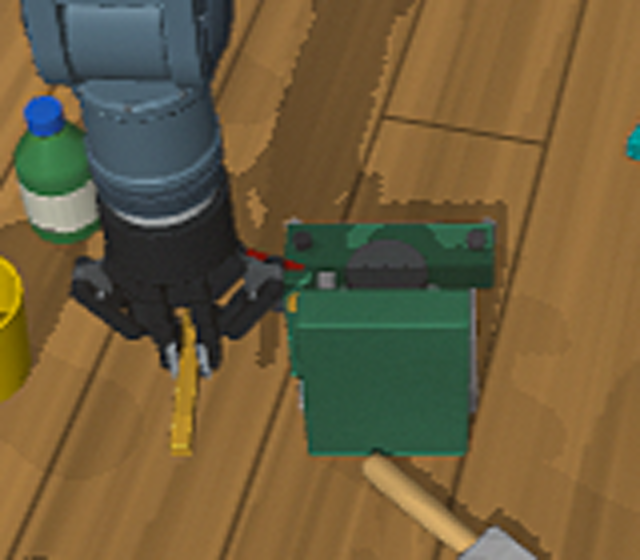

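The tail is up and the weight has dropped (its top moved from row 205 to 240 in the crop), so the platen is down. Lower the rod, withdraw, and return to the rest.

```bash
python3 -m crank '[[[-1,0,0,10,0],[-1,0,0,12,0],[-1,0,0,12,0],[-1,0,0,12,0],[-1,0,0,0,0],[-1,20,0,0,0],[-1,20,0,0,0],[-1,22,0,0,0],[-1,0,0,0,0],[-1,0,0,-40,0],[-1,0,0,-40,0],[-1,0,0,-48.5,0],[-1,0,0,0,0]]]' | grep -E "t:|tcp|ft"
python3 -m crank '[[[-1,0,0,0,-0.135],[-1,0,0,0,-0.135],[-1,0,0,0,-0.135],[-1,0,0,0,-0.135],[-1,0,0,0,-0.135],[-1,0,0,0,-0.135],[-1,0,0,0,-0.135],[-1,0,0,0,-0.135],[-1,25,25.5,0,0],[-1,25,25.5,0,0],[-1,25,25.5,0,0],[-1,25,25.5,0,0],[-1,25,25.5,0,0],[-1,0,0,0,0],[-1,0,0,0,0]]]'
python3 - <<'E'
from h import *
s=bot.sense();T=np.array(s['tool_rot'])
save('wrist','w10.png')
for r in vision.regions_of('rod','wrist')[:3]:
    m=r['pixels'].astype(np.uint8)
    c=max(cv2.findContours(m,0,2)[0],key=cv2.contourArea)[:,0]
    P=np.array([(T.T@(at('wrist',x,s['tcp_pos'][2]+.024)-s['tcp_pos']))[:2]*1000 for x in c]); print(round(r['score'],2),r['extent'],cv2.minAreaRect(P.astype(np.float32)),P.min(0),P.max(0))
for r in vision.pinpoint('rest','wrist')[:2]: print('rest',round(r['score'],2),r['uv'],at('wrist',r['uv'],0)[:2])
for r in vision.regions_of('rest','wrist')[:1]:
    c=max(cv2.findContours(r['pixels'].astype(np.uint8),0,2)[0],key=cv2.contourArea)[:,0]
    print(r['extent'],cv2.minAreaRect(np.array([at('wrist',x,.0)[:2]*1000 for x in c],np.float32)))
E
```

```text
t: 31.6
tcp_pos: [0.561, 0.238, 0.2092]
tool_rot: [[-0.235, 0.972, 0.013], [0.972, 0.235, 0.003], [0.0, 0.013, -1.0]]
ft_force: [1.2, -0.4, -0.6]
t: 33.1
tcp_pos: [0.4673, 0.392, 0.2007]
tool_rot: [[-0.969, 0.249, -0.0], [0.249, 0.969, -0.001], [-0.0, -0.001, -1.0]]
ft_force: [0.9, -0.1, -0.8]
finger_gap: 0.0102
grasp_force: 88.5
0.96 [303.9, 18.3, 38.1, 34.0] ((116.71438598632812, -5.087069511413574), (5.099019527435303, 17.4697322845459), 53.237342834472656) [109.1552 -12.0028] [122.4511   1.3585]
0.68 [313.9, 239.3, 34.8, 232.1] ((15.763660430908203, -0.646273136138916), (118.6211166381836, 11.601785659790039), 0.05483873933553696) [-43.5473  -6.4463] [75.0781  5.1928]
rest 0.75 [85.3, 365.4] [ 0.7472 -0.2104]
rest 0.56 [314.0, 180.2] [0.476  0.3881]
[313.9, 180.0, 48.6, 140.4] ((480.9300231933594, 386.2453918457031), (53.52275085449219, 167.48675537109375), 74.5236587524414)
```

View pics/w10.png

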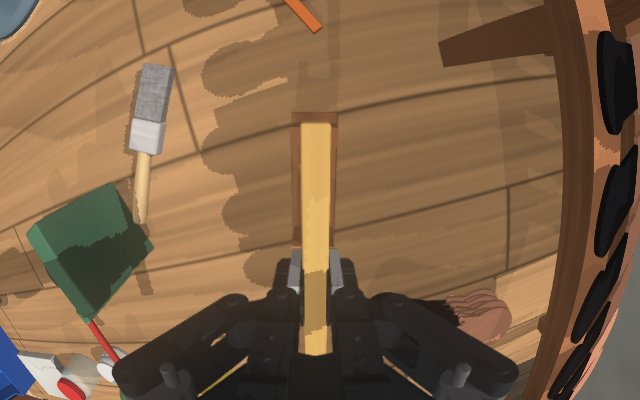

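The rod's free end is at row 122, the same as before the lift (no slip), and it's lined up over the rest. Lay it down.

```bash
python3 -m crank '[[[-1,0.3,0.5,40,0],[-1,0,0,40,0],[-1,0,0,40,0],[-1,0,0,25,0],[-1,0,0,12,0],[-1,0,0,6,0],[-1,0,0,3,0],[-1,0,0,0,0],[-1,0,0,0,0]]]' | grep -E "t:|tcp|ft"
python3 -m crank '[[[-0.4,0,0,0,0],[-0.4,0,0,0,0],[0,0,0,0,0],[0.2,0,0,0,0],[0.2,0,0,0,0],[0.2,0,0,0,0],[0.2,0,0,-15,0],[0.2,0,0,-30,0],[0.2,0,0,-40,0],[0.2,0,0,-40,0],[0.2,0,0,-40,0],[0.2,0,0,-40,0],[0.2,40,0,-40,0],[0.2,40,0,-40,0],[0.2,0,0,0,0],[0.2,0,0,0,0]]]'
python3 - <<'E'
from h import *
im=save('wrist','w11.png')
for l,z in (('rod',.057),('rest',.008)):
 for r in vision.regions_of(l,'wrist')[:2]:
    c=max(cv2.findContours(r['pixels'].astype(np.uint8),0,2)[0],key=cv2.contourArea)[:,0]
    print(l,round(r['score'],2),r['extent'],cv2.minAreaRect(np.array([at('wrist',x,z)[:2]*1000 for x in c],np.float32)))
s=save('side','s11.png')
A=cv2.resize(im[100:300,200:420,::-1],(400,364)); B=cv2.resize(s[190:390,220:380,::-1],(364*4//5,364))
cv2.imwrite('pics/c11.png',np.hstack([A,B]))
E
```

```text
t: 34.2
tcp_pos: [0.4686, 0.3934, 0.0367]
tool_rot: [[-0.968, 0.25, 0.002], [0.25, 0.968, 0.001], [-0.002, 0.002, -1.0]]
ft_force: [0.6, 0.1, -1.4]
t: 35.8
tcp_pos: [0.3991, 0.4111, 0.3121]
tool_rot: [[-0.969, 0.249, 0.003], [0.249, 0.969, 0.002], [-0.002, 0.002, -1.0]]
ft_force: [0.6, 0.4, -0.8]
finger_gap: 0.051
grasp_force: 0.0
rod 0.96 [314.9, 217.7, 11.9, 118.3] ((478.72808837890625, 388.60968017578125), (11.868339538574219, 175.00625610351562), 75.21925354003906)
rod 0.89 [277.7, 50.1, 89.0, 95.9] ((240.60372924804688, 399.24578857421875), (159.6861572265625, 12.591545104980469), 24.736560821533203)
rest 0.95 [313.3, 210.4, 36.4, 109.4] ((483.22430419921875, 383.4752197265625), (49.39481735229492, 179.2347412109375), 75.08541107177734)
```

View pics/c11.png

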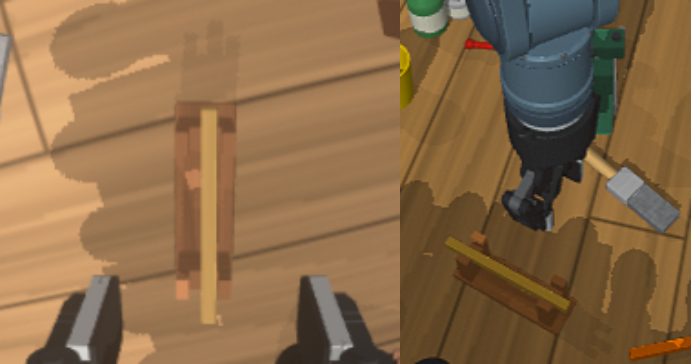

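The rod lies in both notches, within 3 mm of where it started, and the gripper is clear. Handing in.

```bash
python3 -c "
from cell import bot
print(bot.close_job())"
```

```text
the job is handed in; nothing more can be done
None
```

I handed the job in at about 36 s, without a verdict from the judge: plate pressed home (about 18 N at the fingers), platen released with the rod and seen to drop in the side picture only, rod back in both notches, no contact with the bystanders noticed; I viewed 12 pictures, two over the limit of 10.

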